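# Start the air-cleaner cover bolt without cross-threading it

## Robot

A 6-joint arm with a two-finger parallel gripper is mounted at the origin on the work surface. World frame = base frame: x ahead of the robot, y to its left, z up, the work surface at z = 0. Lengths are in m, angles in rad, forces in N, time in s.
With the tool pointing down it reaches from about 0.35 to 0.775 m from the base axis. Payload 7.3 kg.
Tool frame: the origin (TCP) lies on the centre line of the jaws, within the pads' length; the fingertips stand 14 mm ahead of it and the grasp point (between the pads) lies 5 mm behind it; z points along the fingers, y is the direction in which the jaws open and shut (so a half turn about z gives the same grasp; the last joint's range is limited). The gripper opens to 92 mm and grips with 3 to 60 N. Pads are 19 mm wide; open, the fingers measure 130 mm over their backs; the gripper's body (75 mm by 190 mm) begins 47 mm behind the grasp point.
Start: joints at [1.19, 0.342, 1.524, -0, 1.275, -0.146], TCP at [0.122, 0.511, 0.241] pointing down, gripper open.
Joint ranges: [-2.53, 2.53], [-0.77, 2.02], [0.04, 2.7], [-1, 4.14], [0.28, 2.66], [-3.11, 3.11]. Speed limits (rad/s): [2.57, 2.57, 3.14, 3.14, 3.14, 3.14].

## Interface

Orientations are given as [roll, pitch, yaw] about the fixed x, y, z axes, in that order (R = Rz(yaw) Ry(pitch) Rx(roll)).
In Python, from cell import telemetry, cams, robot gives the robot as it stands.
- The arm moves only by the tool servo_tool, never from a script. Its argument "targets" is text: rows parted by semicolons, each of 4 numbers parted by spaces: the shift along the tool's x, y, z in mm, then the turn about the tool's z in rad. In form: x y z yaw; .... A call has 1 to 20 rows; each row shifts and turns the pose as measured when the row begins, along the tool's axes as they then stand; what a row does not reach is not made up. A row lasts 1/8 s, in which the tool goes at most 62.5 mm and 10.7 degrees, less where a joint would pass 70% of its speed; a pose out of reach is approached as far as the arm can. A call with a gripper value outside its range is refused whole. "hand" is the opening, from 0 (shut) to 1 (fully open), set as the call begins (left out, the last holds). The fingers move at their own pace and stop on an object; "squeeze" is the grip in N (left out, the last holds). Time passes only in rows, so rows that do not move let the fingers close. It gives the time, the measured TCP pose, the force and the opening at its end, in the units of the state.
- telemetry.observe(): the state, without advancing time (a new reading comes with each control period).
- cams.read_camera(name): name is "scene" or "top" or "wrist"; returns a dict with "color" (400x640x3 uint8, red, green, blue), "K" (3x3 intrinsics, pixels), "R" (3x3) and "t" (3): a world point X has camera coordinates R X + t. Camera axes: x right, y down, z forward; pixel columns grow to the right and rows downward; lengths in m; the calibration is good to about 2 mm. A picture is of the moment at which its call begins. There is no depth.
- robot.hand_in(): hands the job in, once; it reports no verdict.
Trained networks look in a picture, given as the dict that the camera call returned (one of the last four; its "shot" number tells which), for a name from the list of things; names that differ only in an ending like _2 or _b are one class to them, and where a whole thing is asked for, a point or a joint stands for the part that bears it (a point fixed in the world has none). Each returns a list of dicts, best first, with "score" (0 to 1); they miss things now and then, are a little off and sometimes report something else, mostly with a low value. They report only what shows in the picture. A call takes as long as a camera call.
- cams.cut_out(picture, query): "region" (400x640 bool, what is visible of it) and "extent" ([centre column, centre row, width, height] in pixels, round what is visible of it).
The state is a dict: "time": time; "qpos": joint angles; "qvel": joint speeds; "joint_efforts": joint torques, N m; "tool_pos": TCP position; "tool_rot": TCP orientation; "contact_force": force on the tool from outside, world axes, zero at the start; "torque": the same for the moment, N m; "opening": finger opening in m.
Only numpy, scipy, OpenCV 4.12 (cv2) and the standard library are available. Lean on these libraries where they do the work, as an engineer would, in place of code of your own. Each camera call takes 0.05 s, during which the arm holds its last target.

## Task

Start the red-handled cover bolt on top of the small engine by hand so that it cannot cross-thread: turn it backward (anticlockwise seen from above) until it drops off the thread's start and stop there, then turn it forward (clockwise) one full turn. Finish while still holding the red handle between the fingers, with the bolt started but not run in further; leave the jar, can, screwdriver and washer where they are.

Things in the scene. Friction and masses are not known exactly. Their poses are not given: they have to be found in the camera images.
- engine: small engine on a plywood board 230 x 190 x 18 mm, fixed to the bench; origin under the board's middle, z up. Black air-cleaner cover, 150 (x) x 125 (y) mm, flat top 110 mm above the bench, with a grey boss in its middle (44 mm across, steel face at 119 mm). The bolt stands upright in the boss, on the engine's z axis (its x = y = 0). A silencer sticks out to 83 mm at +y.
- knob: red bar handle on top of the bolt, turns with it: 50 mm (its x) x 14 (its y) x 24 high; origin at the bar's centre, on the bolt's axis, 170 mm above the bench plus bolt_lift; at bolt_turn 0 its x is the engine's x. White dot at its +x end. Below it only the shank, 14.4 mm across, so 33 mm or more is free under it. Pinch its width from above, or straddle it loosely so that it can still drop.
- bolt_turn (a joint): turn of the bolt in rad: 0 at the start, growing forward (clockwise from above), negative backward (anticlockwise). Little friction (about 0.015 N m), stays where left. Where the right-hand thread starts is hidden: 0.7 to 2.4 rad backward of the start pose.
- bolt_lift (a joint): height of the bolt in m, up positive. Captive; spring and weight press it down (about 6 N), so when not gripped it rests on the thread, pitch 6 mm. Turned backward it creeps up about 1 mm per rad to +6 mm, then drops to 0 at the thread's start (and creeps up again if turned on). From there a full turn forward takes it to -6 mm. Axial play about 1 mm.
- jar: amber glass jar, 60 mm across, 85 mm high, standing; origin under its middle; bystander
- can: blue spray can, 54 mm across, 140 mm high, standing; origin under its middle; bystander
- driver: screwdriver with yellow handle lying on the bench along its x; bystander
- washer: steel ring, 44 mm across, 8 mm thick, lying on the bench; origin under its middle; bystander

How it is judged:
By the outcome, as a careful person would: the job done as asked, in the order asked, and still so for the second after the job is handed in, while the arm keeps its last pose, push and grip.
It also fails if it takes over 61 s, if anything falls off the work surface, if the arm or the gripper's body presses on something with over 40 N, if the wrist force passes 120 N, or if a joint passes its speed limit or range.

## Working session

There is one attempt and no reset: what is moved stays moved. The work goes in short steps, Python scripts to look and compute and a tool call to move; the robot and the scene stay as the last step left them, time stands still between calls to the robot, and variables do not carry over. Pictures are saved under pics/ and viewed, and the job is handed in when it is done.

Besides the shell and the picture viewer there is one more tool, called after "Emit:" as name(argument=value, ...) on one line, values as JSON. servo_tool: Moves the arm, as the interface text tells. Its arguments: {"type":"object","properties":{"targets":{"type":"string"},"hand":{"type":"number"},"squeeze":{"type":"number"}},"required":["targets"]}

```bash
mkdir -p pics; cat > h.py <<'E'
import numpy as np, cv2
from cell import telemetry, cams, robot
def save(p,name): cv2.imwrite('pics/'+name+'.png', p['color'][:,:,::-1])
E
python3 - <<'E'
from h import *
s=telemetry.observe(); print({k:np.round(v,3) for k,v in s.items()})
for c in ['scene','top','wrist']:
    p=cams.read_camera(c); save(p,c+'0'); print(c,np.round(p['K'],1).tolist(),np.round(p['R'],3).tolist(),np.round(p['t'],3))
    for q in ['knob','engine']:
        for r in cams.cut_out(p,q)[:2]: print(q,round(r['score'],2),np.round(r['extent'],1))
    np.save('pics/%s.npy'%c,p['color'])
E
```

```text
{'time': np.float64(0.0), 'qpos': array([ 1.19 ,  0.343,  1.525, -0.   ,  1.275, -0.146]), 'qvel': array([ 0.001,  0.   ,  0.   , -0.001, -0.   ,  0.   ]), 'joint_efforts': array([ 1.0000e-03, -4.3125e+01, -2.4421e+01,  7.2000e-02,  5.6000e-02,
       -0.0000e+00]), 'tool_pos': array([0.122, 0.51 , 0.24 ]), 'tool_rot': array([-3.14 , -0.   ,  2.907]), 'contact_force': array([ 0.587, -0.372,  0.071]), 'torque': array([-0.042, -0.016, -0.057]), 'opening': np.float64(0.092)}
scene [[374.8, 0.0, 325.2], [0.0, 374.8, 204.2], [0.0, 0.0, 1.0]] [[-0.531, 0.847, -0.019], [0.592, 0.355, -0.724], [-0.607, -0.395, -0.69]] [ 0.247 -0.255  1.333]
knob 0.42 [357.4 190.4  10.4  22.6]
engine 0.83 [351.7 230.8  88.6 102.7]
top [[497.4, 0.0, 323.5], [0.0, 497.4, 192.4], [0.0, 0.0, 1.0]] [[-0.011, -1.0, 0.009], [-0.994, 0.01, -0.108], [0.108, -0.01, -0.994]] [0.062 0.57  1.315]
knob 0.17 [222.3 230.4  22.4  19.6]
engine 0.74 [302.8 215.6  92.5 103. ]
wrist [[285.1, 0.0, 320.9], [0.0, 285.1, 200.8], [0.0, 0.0, 1.0]] [[0.232, 0.973, -0.002], [0.935, -0.222, 0.276], [0.268, -0.066, -0.961]] [-0.524 -0.035  0.39 ]
```

```bash
python3 - <<'E'
import cv2,numpy as np
a=cv2.imread('pics/scene0.png');b=cv2.imread('pics/top0.png')
x=cv2.resize(a[130:330,240:480],None,fx=3.3,fy=3,interpolation=2)
cv2.imwrite('pics/sz.png',cv2.resize(a[140:300,260:460],(800,600)))
cv2.imwrite('pics/tz.png',cv2.resize(b[120:300,200:440],(800,600)))
E
```

```text
(no output)
```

View pics/scene0.png

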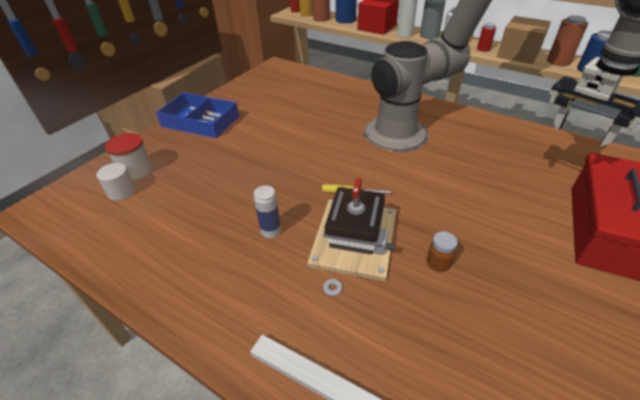

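View pics/top0.png

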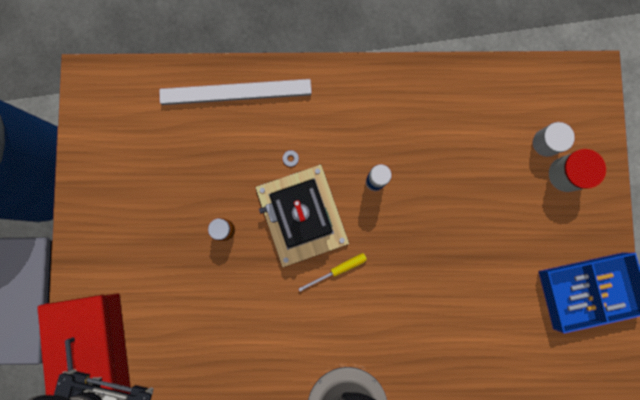

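View pics/wrist0.png

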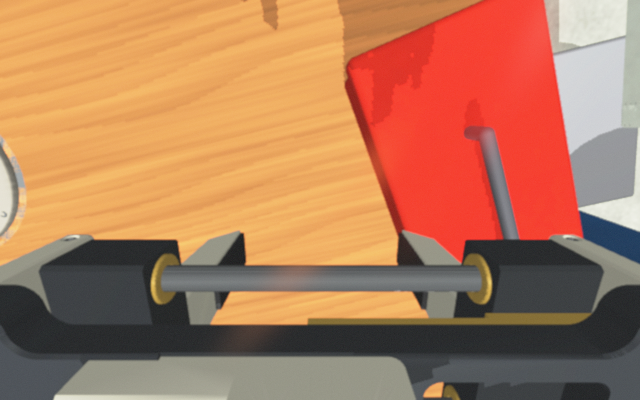

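```bash
ls -la pics
```

```text
total 3992
drwxr-xr-x 2 agent agent   4096 Dec  6 21:03 .
drwxr-xr-x 3 agent agent   4096 Dec  6 21:02 ..
-rw-r--r-- 1 agent agent 768128 Dec  6 21:03 scene.npy
-rw-r--r-- 1 agent agent 324127 Dec  6 21:02 scene0.png
-rw-r--r-- 1 agent agent 346552 Dec  6 21:03 sz.png
-rw-r--r-- 1 agent agent 768128 Dec  6 21:03 top.npy
-rw-r--r-- 1 agent agent 344847 Dec  6 21:03 top0.png
-rw-r--r-- 1 agent agent 413829 Dec  6 21:03 tz.png
-rw-r--r-- 1 agent agent 768128 Dec  6 21:03 wrist.npy
-rw-r--r-- 1 agent agent 325619 Dec  6 21:03 wrist0.png
```

Scene and top views agree: the engine sits at about (300,212) in top, the red handle on top of it, the jar at (220,230), the can at (379,177), the washer at (290,158), the driver at (335,272). The wrist view shows only the bench and the red toolbox.

View pics/tz.png

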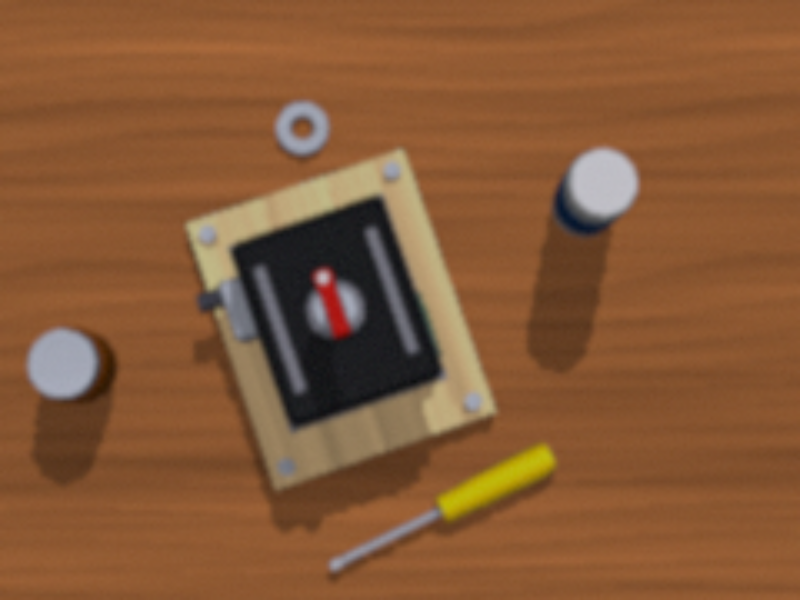

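```bash
cat >> h.py <<'E'
def ray(p,u,v):
    d=p['R'].T@np.linalg.inv(p['K'])@np.array([u,v,1.0]); return -p['R'].T@p['t'],d
def atz(p,u,v,z):
    c,d=ray(p,u,v); return c+d*(z-c[2])/d[2]
def tri(obs):
    A=np.zeros((3,3));b=np.zeros(3)
    for p,u,v in obs:
        c,d=ray(p,u,v); d/=np.linalg.norm(d); M=np.eye(3)-np.outer(d,d); A+=M;b+=M@c
    return np.linalg.solve(A,b)
def red(p,box):
    c=p['color'].astype(int); m=(c[:,:,0]>110)&(c[:,:,0]>2.2*c[:,:,1])&(c[:,:,0]>2.2*c[:,:,2])
    k=np.zeros_like(m);k[box[1]:box[3],box[0]:box[2]]=1
    return m&k
E
python3 - <<'E'
from h import *
P=cams.read_camera('top');S=cams.read_camera('scene')
mt=red(P,(285,190,320,235)); ms=red(S,(340,172,375,208))
for m in (mt,ms):
    v,u=np.nonzero(m); print(len(u),u.mean(),v.mean(),u.min(),u.max(),v.min(),v.max())
v,u=np.nonzero(mt); X=np.array([atz(P,a,b,.18) for a,b in zip(u,v)])[:,:2]
w,V=np.linalg.eigh(np.cov(X.T)); print(X.mean(0),np.sqrt(w*12),V[:,1],np.arctan2(V[1,1],V[0,1]))
v2,u2=np.nonzero(ms); print('tri',tri([(P,u.mean(),v.mean()),(S,u2.mean(),v2.mean())]))
# board
c=P['color'].astype(int)
for (a,b) in [(257,187),(321,166),(347,243),(283,266)]: print(np.round(atz(P,a,b,.018),4))
E
```

```text
74 299.7567567567568 212.3918918918919 295 304 204 220
84 356.6309523809524 187.04761904761904 352 360 178 197
[0.50656098 0.11513255] [0.01124954 0.03970235] [-0.95363998 -0.30094981] -2.835904176262339
tri [0.50698685 0.1154334  0.17327578]
[0.5883 0.2376 0.018 ]
[0.6446 0.0622 0.018 ]
[ 0.4335 -0.0058  0.018 ]
[0.374  0.1671 0.018 ]
```

The top view shows the white dot up (engine +x ≈ yaw 0.313), and the silencer to the left. The bolt axis is at about (0.510, 0.116). I'm going above it first.

Emit:
servo_tool(targets="0 0 -30 0; 0 0 -20 0; -33 -21 0 0; -33 -21 0 0; -33 -21 0 0; -33 -21 0 0; -33 -21 0 0; -33 -21 0 0; -33 -21 0 0; -33 -21 0 0; -33 -21 0 0; -33 -21 0 0; -33 -21 0 0; -33 -21 0 0; -33 -21 0 0; -33 -21 0 0", hand=1, squeeze=5)

```text
time: 2.55
tool_pos: [0.5141, 0.1068, 0.2939]
tool_rot: [3.138, 0.004, 2.912]
contact_force: [0.8, 0.1, 0.2]
opening: 0.092
```

Emit:
servo_tool(targets="0 0 0 0.186; 0 0 0 0.186; 0 0 0 0.186; 0 0 0 0.186; 0 0 0 0.186; 0 0 0 0.186; 0 0 0 0.186; 0 0 0 0.186; 0 0 0 0.186; 0 0 0 0.186; 0 0 0 0.186; 0 0 0 0.186; 0 0 0 0.186; 0 0 0 0.1; 0 0 0 0")

```text
time: 4.42
tool_pos: [0.5158, 0.1036, 0.293]
tool_rot: [-3.14, -0.004, 0.366]
contact_force: [0.9, -0.2, 0.0]
opening: 0.0917
```

```bash
cat >> h.py <<'E'
def toolmove(x,y,z,yaw):
    s=telemetry.observe(); R=cv2.Rodrigues(np.array([0,0,s['tool_rot'][2]]))[0]@np.diag([1,-1,-1.])
    d=R.T@(np.array([x,y,z])-s['tool_pos'])*1000
    dy=-((yaw-s['tool_rot'][2]+np.pi)%(2*np.pi)-np.pi)
    print('tool move mm',np.round(d,1),'turn',round(dy,3),'q6',round(s['qpos'][5],3))
E
python3 - <<'E'
from h import *
toolmove(.510,.1158,.165,.313)
W=cams.read_camera('wrist'); save(W,'w1')
for r in cams.cut_out(W,'knob')[:2]: print(r['score'],r['extent'])
for z in (.17,.175,.182):
  X=np.array([.51,.1158,z]); c=W['R']@X+W['t']; c=W['K']@c; print(c[:2]/c[2])
E
```

```text
tool move mm [ -1.  -13.4 128. ] turn 0.053 q6 1.256
0.64 [308.1, 199.8, 20.8, 55.7]
[306.79866455 199.90255903]
[306.54938944 201.31616785]
[306.18518962 203.38150075]
```

View pics/w1.png

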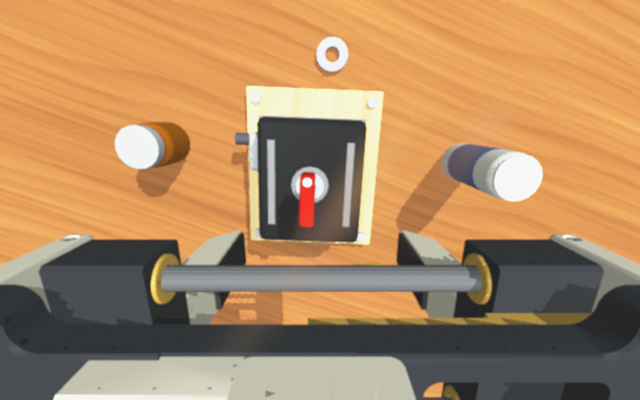

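```bash
cat >> h.py <<'E'
from scipy.optimize import minimize
BOX=np.array([[a,b,c] for a in(-.025,.025) for b in(-.007,.007) for c in(-.012,.012)])
def proj(p,X):
    c=X@p['R'].T+p['t']; q=c@p['K'].T; return q[:,:2]/q[:,2:]
def render(p,x,y,z,yaw):
    c,s=np.cos(yaw),np.sin(yaw); X=BOX@np.array([[c,-s,0],[s,c,0],[0,0,1]]).T+[x,y,z]
    h=cv2.convexHull(proj(p,X).astype(np.float32))
    m=np.zeros((400,640),np.uint8); cv2.fillConvexPoly(m,np.round((h)*256).astype(np.int32),255,cv2.LINE_AA,8); return cv2.GaussianBlur(m,(0,0),1.2)/255.
def handle_mask(p,uv,r):
    c=p['color'].astype(int); m=((c[:,:,0]>110)&(c[:,:,0]>2.0*c[:,:,1])&(c[:,:,0]>2.0*c[:,:,2])).astype(np.uint8)
    k=np.zeros_like(m); cv2.circle(k,(int(uv[0]),int(uv[1])),r,1,-1); m&=k
    v,u=np.nonzero(m); h=cv2.convexHull(np.stack([u,v],1).astype(np.int32)); return m,h
E
python3 - <<'E'
from h import *
W=cams.read_camera('wrist');T=cams.read_camera('top');S=cams.read_camera('scene')
obs=[]
save(T,'t2')
for p,r in((W,40),(T,20),(S,20)):
    uv=proj(p,np.array([[.51,.1158,.175]]))[0]; m,h=handle_mask(p,uv,r)
    # add white dot: close
    mm=cv2.morphologyEx(m,cv2.MORPH_CLOSE,np.ones((9,9),np.uint8)) if p is W else m
    print(uv,m.sum()); obs.append((p,cv2.GaussianBlur(mm.astype(float),(0,0),1.2),m.sum()))
def cost(v,idx):
    return sum(((render(obs[i][0],v[0]/1000,v[1]/1000,v[2]/1000,v[3]/30)-obs[i][1])**2).sum()/obs[i][2] for i in idx)
for idx in ((0,),(0,2),(0,1,2)):
    best=minimize(cost,[510,116,174,.313*30],args=(idx,),method='Nelder-Mead',options=dict(initial_simplex=np.array([510,116,174,9.4])+np.vstack([np.zeros(4),np.eye(4)*4])))
    print(idx,np.round(best.x,2),best.x[3]/30,best.fun)
E
```

```text
[306.55349258 201.30399947] 696
[299.54911814 211.10252824] 0
[356.14539898 187.27441811] 97
(0,) [503.45 114.44 144.79   9.62] 0.320661402324386 0.016958879287531835
(0, 2) [509.25 115.69 170.27  11.26] 0.37545282500726845 0.5586056048552576
(0, 1, 2) [510.  116.  174.    9.4] 0.31333333333333335 inf<stdin>:11: RuntimeWarning: divide by zero encountered in scalar divide
  np.max(np.abs(fsim[0] - fsim[1:])) <= fatol):
```

Emit:
servo_tool(targets="-1 -13.4 0 0.05; 0 0 0 0; 0 0 22 0; 0 0 22 0; 0 0 22 0; 0 0 22 0; 0 0 0 0")

```text
time: 5.55
tool_pos: [0.5119, 0.1143, 0.2033]
tool_rot: [3.141, -0.006, 0.325]
contact_force: [0.4, 0.5, 0.4]
opening: 0.0918
```

```bash
python3 - <<'E'
from h import *
toolmove(.5097,.1158,.165,.315)
W=cams.read_camera('wrist'); save(W,'w2')
E
```

```text
tool move mm [-1.6 -2.1 38.3] turn 0.01 q6 1.318
```

View pics/w2.png

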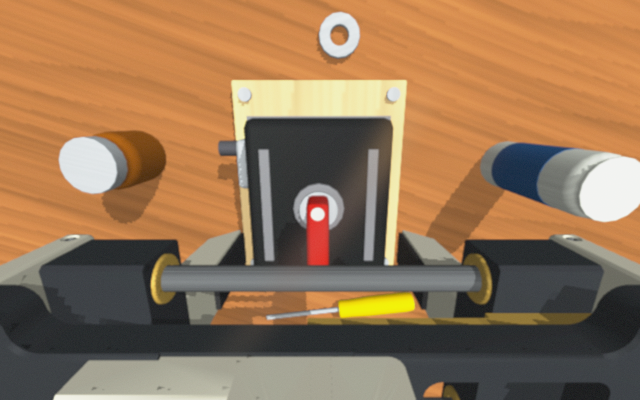

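The handle is at column 318, about midway between the fingers (midline ≈ 321), with its dot at (318,214). I'm descending to straddle it.

Emit:
servo_tool(targets="-1.6 -2 0 0.01; 0 0 20 0; 0 0 18 0; 0 0 0 0")

```text
time: 6.1
tool_pos: [0.5132, 0.1161, 0.1703]
tool_rot: [3.138, -0.017, 0.315]
contact_force: [0.2, 0.1, -0.2]
opening: 0.0917
```

```bash
python3 - <<'E'
from h import *
toolmove(.5097,.1158,.165,.315)
W=cams.read_camera('wrist'); save(W,'w3')
S=cams.read_camera('scene'); cv2.imwrite('pics/s3.png',cv2.resize(S['color'][140:300,260:460,::-1],(750,600)))
E
```

```text
tool move mm [-3.5 -0.9  5.3] turn -0.0 q6 1.332
```

View pics/w3.png

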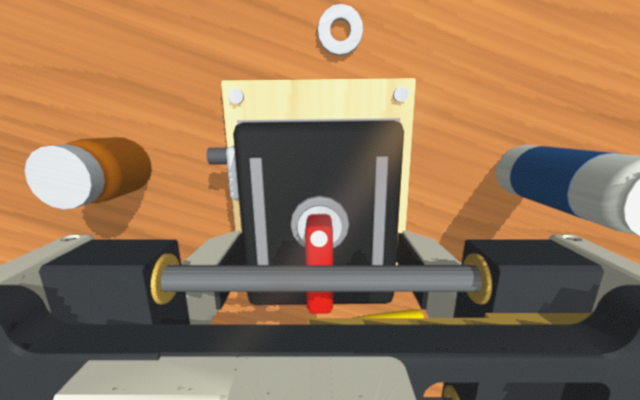

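View pics/s3.png

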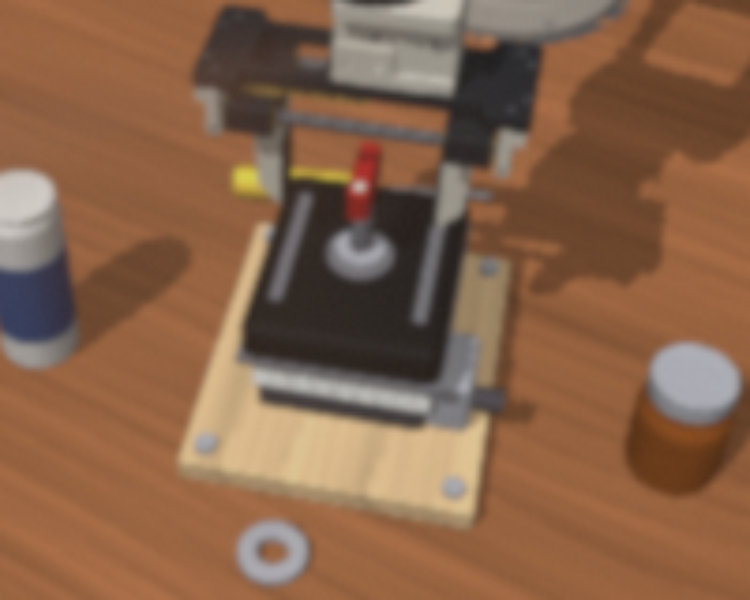

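Wrist: the handle lies between the fingers, spanning (319,215) to (319,312) with its dot at (319,238). I'm correcting x and z, then pinching lightly to find the centre.

Emit:
servo_tool(targets="-3.5 -0.9 5 0; 0 0 0.5 0; 0 0 0 0", hand=0.22, squeeze=3)

```text
time: 6.58
tool_pos: [0.5112, 0.116, 0.1676]
tool_rot: [3.137, -0.023, 0.315]
contact_force: [0.5, 0.2, 0.4]
opening: 0.0667
```

Emit:
servo_tool(targets="0 0 0 0;0 0 0 0;0 0 0 0;0 0 0 0")

```text
time: 7.08
tool_pos: [0.5114, 0.116, 0.1678]
tool_rot: [3.137, -0.023, 0.315]
contact_force: [-0.4, -0.7, 0.0]
opening: 0.0263
```

```bash
python3 - <<'E'
from h import *
toolmove(.5097,.1158,.165,.315)
W=cams.read_camera('wrist'); save(W,'w4')
E
```

```text
tool move mm [-1.7 -0.3  2.8] turn 0.0 q6 1.332
```

View pics/w4.png

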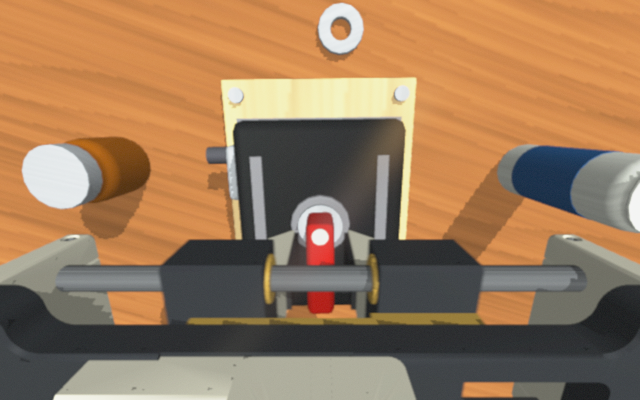

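Emit:
servo_tool(targets="-1.7 0 1.5 0; 0 0 0 0; 0 0 0 0;0 0 0 0;0 0 0 0;0 0 0 0", hand=0, squeeze=3)

```text
time: 7.88
tool_pos: [0.5097, 0.1157, 0.1662]
tool_rot: [3.137, -0.023, 0.315]
contact_force: [-0.7, -0.4, 0.3]
opening: 0.0142
```

```bash
python3 - <<'E'
from h import *
toolmove(.5097,.1158,.165,.315)
s=telemetry.observe(); print(s['contact_force'],s['torque'],s['opening'],s['tool_rot'])
W=cams.read_camera('wrist'); save(W,'w5')
E
```

```text
tool move mm [ 0.1 -0.1  1.2] turn 0.0 q6 1.331
[-0.68077477 -0.4259151   0.26524077] [0.07191675 0.16504211 0.01951581] 0.014231733378496043 [ 3.13723536 -0.02346903  0.31503941]
```

View pics/w5.png

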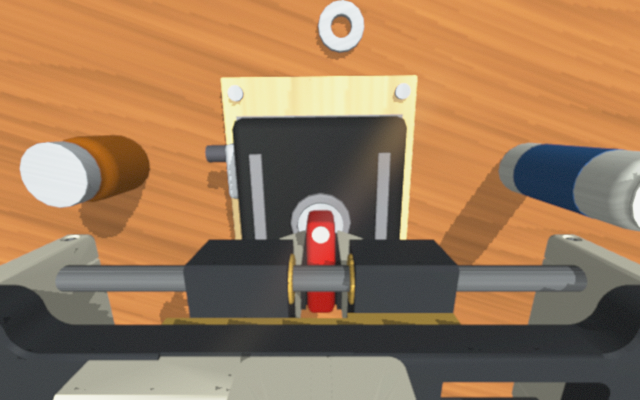

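Pinched at 14.2 mm with almost no side force, so the tool is centred (reference yaw 0.315 = bolt_turn 0). Now I'll loosen and turn backward, tracking the dot and handle in the wrist camera.

```bash
cat >> h.py <<'E'
# estimate knob (z, yaw) in wrist view: dot centre + red mask of far part
def dot(p,guess):
    c=p['color'].astype(int); m=((c.min(2)>150)).astype(np.uint8)
    n,l,st,ce=cv2.connectedComponentsWithStats(m)
    o=[(np.hypot(*(ce[i]-guess)),ce[i],st[i,4]) for i in range(1,n) if 40<st[i,4]<400]
    return min(o,key=lambda t:t[0]) if o else None
E
python3 - <<'E'
from h import *
W=cams.read_camera('wrist')
print(dot(W,np.array([320,235])))
a=.315;ax=np.array([np.cos(a),np.sin(a)])
for z in (.170,.174,.176):
  print(z,proj(W,np.array([[.5097+ax[0]*r,.1158+ax[1]*r,z+.012] for r in(.018,.02,.025,-.025)])).round(1).tolist())
m,h=handle_mask(W,(320,235),90); v,u=np.nonzero(m); print(v.min(),u[v<225].min(),u[v<225].max(),v.max())
E
```

```text
(np.float64(0.6205329271086863), array([320.2893617 , 234.45106383]), np.int32(235))
0.17 [[320.3, 238.4], [320.3, 234.5], [320.4, 224.7], [320.3, 315.4]]
0.174 [[320.4, 241.7], [320.4, 237.7], [320.4, 227.6], [320.4, 320.4]]
0.176 [[320.4, 243.4], [320.4, 239.3], [320.4, 229.1], [320.4, 323.0]]
211 308 333 312
```

Emit:
servo_tool(targets="0 0 0 0; 0 0 0 -0.1; 0 0 0 -0.15; 0 0 0 -0.15; 0 0 0 -0.15", hand=0.185)

```text
time: 8.6
tool_pos: [0.5103, 0.1148, 0.1664]
tool_rot: [3.123, -0.017, 0.882]
contact_force: [0.6, -0.9, 0.7]
opening: 0.0168
```

```bash
cat > look.py <<'E'
from h import *
import sys
W=cams.read_camera('wrist'); save(W,sys.argv[1])
s=telemetry.observe(); yaw=s['tool_rot'][2]
print('turned',round(.315-yaw,3),'op',s['opening'],'q6',s['qpos'][5].round(3),'F',s['contact_force'].round(1),'T',s['torque'].round(2),'t',s['time'])
toolmove(.5097,.1157,.166,yaw)
d=dot(W,np.array([320,235])); print('dot',d)
if d is not None:
    # solve z,yaw from dot pixel, radius r=.019 (fitted)
    from scipy.optimize import least_squares
    r=RD if 'RD' in globals() else .019
    f=lambda q: proj(W,np.array([[.5097+r*np.cos(q[0]),.1158+r*np.sin(q[0]),.182+q[1]/1000]]))[0]-d[1]
    o=least_squares(f,[yaw,0]); print('knob yaw',o.x[0].round(3),'lift',o.x[1].round(2),'knob turn',round(.315-o.x[0],3))
E
python3 look.py w6
```

```text
turned -0.573 op 0.01701738710405742 q6 0.758 F [-0.6  0.   1. ] T [-0.1   0.17 -0.06] t 8.65
tool move mm [ 0.4 -1.   0.4] turn -0.0 q6 0.758
dot (np.float64(8.599476292564415), array([328.59821429, 234.85267857]), np.int32(224))
knob yaw 0.635 lift -2.49 knob turn -0.32
```

View pics/w6.png

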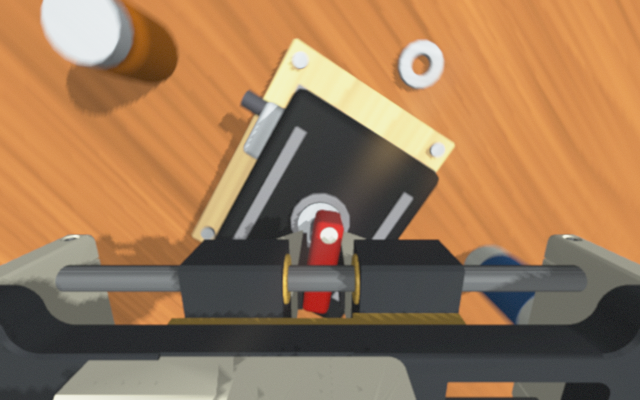

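Handle follows, lagging by about 0.2 rad (dot at (329,235)); no drop yet. I'll continue in small steps and correct the lateral drift.

Emit:
servo_tool(targets="0.4 -1 0 -0.15; 0 0 0 -0.12; 0 0 0 0")

```text
time: 9.02
tool_pos: [0.5107, 0.1145, 0.1667]
tool_rot: [3.117, -0.011, 1.157]
contact_force: [-0.2, -0.6, 0.3]
opening: 0.0172
```

```bash
python3 look.py w7
```

```text
turned -0.842 op 0.01693892103350871 q6 0.491 F [ 0.4 -0.5 -0.4] T [-0.14  0.09 -0.  ] t 9.075
tool move mm [ 0.6 -1.3  0.7] turn -0.0 q6 0.491
dot (np.float64(8.563797613008957), array([328.51709402, 235.89316239]), np.int32(234))
knob yaw 0.912 lift -0.53 knob turn -0.597
```

Emit:
servo_tool(targets="0.6 -1.3 0.5 -0.07; 0 0 0 -0.07; 0 0 0 0")

```text
time: 9.45
tool_pos: [0.511, 0.1148, 0.1669]
tool_rot: [3.112, -0.007, 1.289]
contact_force: [1.3, -0.6, -0.8]
opening: 0.017
```

```bash
python3 look.py w8
```

```text
turned -0.974 op 0.01707464724312121 q6 0.361 F [ 1.2 -0.7 -0.9] T [-0.33 -0.03 -0.06] t 9.5
tool move mm [ 0.5 -1.5  0.9] turn -0.0 q6 0.361
dot (np.float64(9.170653407549382), array([328.98290598, 236.84615385]), np.int32(234))
knob yaw 1.032 lift 0.04 knob turn -0.717
```

Emit:
servo_tool(targets="0 0 0 -0.07; 0 0 0 -0.07; 0 0 0 0")

```text
time: 9.88
tool_pos: [0.5115, 0.1145, 0.167]
tool_rot: [3.11, -0.002, 1.423]
contact_force: [0.7, -1.0, -0.0]
opening: 0.017
```

```bash
python3 look.py w9
```

```text
turned -1.108 op 0.017355113643974386 q6 0.227 F [ 1.3 -2.5  0.9] T [-0.38 -0.09 -0.06] t 9.925
tool move mm [ 0.9 -1.9  1. ] turn -0.0 q6 0.227
dot (np.float64(8.836340044783983), array([328.65106383, 236.8       ]), np.int32(235))
knob yaw 1.159 lift 0.71 knob turn -0.844
```

Emit:
servo_tool(targets="1 -2 0 -0.04; 0.5 -1 0 -0.04; 0 -0.5 0 -0.04; 0 0 0 0")

```text
time: 10.42
tool_pos: [0.5107, 0.1154, 0.1674]
tool_rot: [3.104, 0.003, 1.545]
contact_force: [2.7, -2.8, -2.5]
opening: 0.0169
```

```bash
python3 look.py w10
```

```text
turned -1.229 op 0.01739159194079485 q6 0.11 F [ 3.9 -1.6 -0.8] T [-0.41 -0.43 -0.06] t 10.475
tool move mm [ 0.3 -0.9  1.4] turn -0.0 q6 0.11
dot (np.float64(9.419086774589566), array([328.73160173, 238.53246753]), np.int32(231))
knob yaw 1.342 lift 1.97 knob turn -1.027
```

View pics/w10.png

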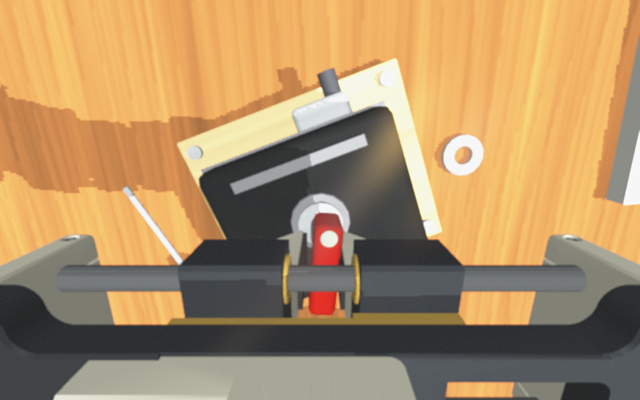

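Side force shows that the true axis lies about 2 mm farther in +x than I assumed; I'm moving the tool back that way.

Emit:
servo_tool(targets="0.5 1.5 0.8 0; 0 0 0 0; 0 0 0 0")

```text
time: 10.85
tool_pos: [0.5114, 0.1166, 0.1664]
tool_rot: [3.106, 0.002, 1.544]
contact_force: [0.2, -0.9, -0.0]
opening: 0.017
```

```bash
sed -i 's/toolmove(.5097,.1157/toolmove(.5120,.1162/; s/\.5097+r/.5120+r/; s/\.1158+r/.1162+r/' look.py; python3 look.py w11
```

```text
turned -1.229 op 0.017317106047530586 q6 0.112 F [ 0.9 -1.3 -0.6] T [-0.23 -0.07 -0.01] t 10.9
tool move mm [-0.4  0.6  0.4] turn -0.0 q6 0.112
dot (np.float64(9.436267302616052), array([326.65086207, 241.69396552]), np.int32(232))
knob yaw 1.488 lift 3.72 knob turn -1.173
```

Emit:
servo_tool(targets="-0.4 0.6 0.4 -0.05; 0 0 0 -0.05; 0 0 0 0")

```text
time: 11.28
tool_pos: [0.5121, 0.1162, 0.1662]
tool_rot: [3.106, 0.006, 1.646]
contact_force: [1.2, -1.3, -0.7]
opening: 0.0169
```

```bash
python3 look.py w12
```

```text
turned -1.331 op 0.01693111009860671 q6 0.009 F [ 1.4 -1.2  0.1] T [-0.25 -0.11 -0.  ] t 11.325
tool move mm [-0.  -0.1  0.2] turn -0.0 q6 0.009
dot (np.float64(10.628756527511355), array([328.26406926, 241.68398268]), np.int32(231))
knob yaw 1.512 lift 3.73 knob turn -1.197
```

Emit:
servo_tool(targets="0 0 0 -0.06; 0 0 0 -0.06; 0 0 0 0")

```text
time: 11.7
tool_pos: [0.5123, 0.1162, 0.1663]
tool_rot: [3.106, 0.01, 1.765]
contact_force: [0.3, -1.2, 0.4]
opening: 0.0169
```

```bash
python3 look.py w13
```

```text
turned -1.45 op 0.017113129868131544 q6 -0.11 F [ 0.8 -1.7 -0. ] T [-0.24 -0.09  0.06] t 11.75
tool move mm [ 0.1 -0.3  0.3] turn -0.0 q6 -0.11
dot (np.float64(10.402989609561022), array([327.94347826, 241.7173913 ]), np.int32(230))
knob yaw 1.632 lift 3.68 knob turn -1.317
```

Emit:
servo_tool(targets="0 0 0 -0.06; 0 0 0 -0.06; 0 0 0 0")

```text
time: 12.12
tool_pos: [0.5123, 0.1163, 0.1663]
tool_rot: [3.108, 0.014, 1.882]
contact_force: [-0.0, -0.8, -0.1]
opening: 0.0171
```

```bash
python3 look.py w14
```

```text
turned -1.567 op 0.01692670658728723 q6 -0.228 F [ 0.9 -0.5  0.3] T [-0.18 -0.04  0.02] t 12.175
tool move mm [-0.  -0.3  0.3] turn -0.0 q6 -0.228
dot (np.float64(10.645911202467023), array([327.91304348, 242.12173913]), np.int32(230))
knob yaw 1.746 lift 3.72 knob turn -1.431
```

Emit:
servo_tool(targets="0 0 0 -0.06; 0 0 0 -0.06; 0 0 0 0")

```text
time: 12.55
tool_pos: [0.5125, 0.1164, 0.1664]
tool_rot: [3.109, 0.018, 1.999]
contact_force: [0.8, -0.6, -0.4]
opening: 0.0173
```

```bash
python3 look.py w15
```

```text
turned -1.684 op 0.016890997598408727 q6 -0.344 F [ 0.9 -0.8  1. ] T [-0.2  -0.13 -0.03] t 12.6
tool move mm [-0.  -0.5  0.4] turn -0.0 q6 -0.344
dot (np.float64(10.661674307947685), array([327.5862069 , 242.49137931]), np.int32(232))
knob yaw 1.86 lift 3.83 knob turn -1.545
```

Emit:
servo_tool(targets="0 -0.3 0 -0.06; 0 0 0 -0.06; 0 0 0 0")

```text
time: 12.98
tool_pos: [0.5125, 0.1165, 0.1666]
tool_rot: [3.11, 0.022, 2.115]
contact_force: [0.7, -1.3, -0.7]
opening: 0.0169
```

```bash
python3 look.py w16
```

```text
turned -1.8 op 0.01691252741837754 q6 -0.461 F [ 1.1 -0.6  0.1] T [-0.15 -0.03  0.01] t 13.025
tool move mm [-0.  -0.5  0.5] turn -0.0 q6 -0.461
dot (np.float64(10.826181195792058), array([327.4978355 , 242.80952381]), np.int32(231))
knob yaw 1.978 lift 3.92 knob turn -1.663
```

Emit:
servo_tool(targets="0 -0.3 0 -0.06; 0 0 0 -0.06; 0 0 0 0")

```text
time: 13.4
tool_pos: [0.5126, 0.1166, 0.1667]
tool_rot: [3.112, 0.025, 2.232]
contact_force: [0.7, -0.7, -0.2]
opening: 0.0171
```

```bash
python3 look.py w17
```

```text
turned -1.916 op 0.01714142876519002 q6 -0.577 F [ 0.6 -1.   0.6] T [-0.16 -0.08  0.03] t 13.45
tool move mm [ 0.  -0.6  0.6] turn -0.0 q6 -0.577
dot (np.float64(10.983610791437998), array([327.48927039, 243.03433476]), np.int32(233))
knob yaw 2.086 lift 3.98 knob turn -1.771
```

Emit:
servo_tool(targets="0 0 0.4 -0.06; 0 0 0 -0.06; 0 0 0 0")

```text
time: 13.82
tool_pos: [0.5123, 0.1167, 0.1664]
tool_rot: [3.115, 0.028, 2.348]
contact_force: [0.1, -0.1, -0.2]
opening: 0.0171
```

```bash
python3 look.py w18
```

```text
turned -2.032 op 0.017293290874395212 q6 -0.694 F [ 0.3 -0.2  0.5] T [-0.04  0.04 -0.05] t 13.875
tool move mm [-0.2 -0.6  0.4] turn -0.0 q6 -0.694
dot (np.float64(5.763789019893056), array([324.57943925, 238.5       ]), np.int32(214))
knob yaw 2.263 lift -1.74 knob turn -1.948
```

Emit:
servo_tool(targets="0 0 0 -0.06; 0 0 0 -0.06; 0 0 0 0")

```text
time: 14.25
tool_pos: [0.5122, 0.1171, 0.1663]
tool_rot: [3.118, 0.031, 2.464]
contact_force: [-0.4, -0.2, -0.0]
opening: 0.0171
```

```bash
python3 look.py w19
```

```text
turned -2.149 op 0.016766209832454214 q6 -0.81 F [ 0.9 -0.3  0.3] T [-0.1  -0.   -0.01] t 14.3
tool move mm [-0.4 -0.8  0.3] turn -0.0 q6 -0.81
dot (np.float64(8.009787319026056), array([326.61502347, 239.51643192]), np.int32(213))
knob yaw 2.314 lift -1.68 knob turn -1.999
```

View pics/w19.png

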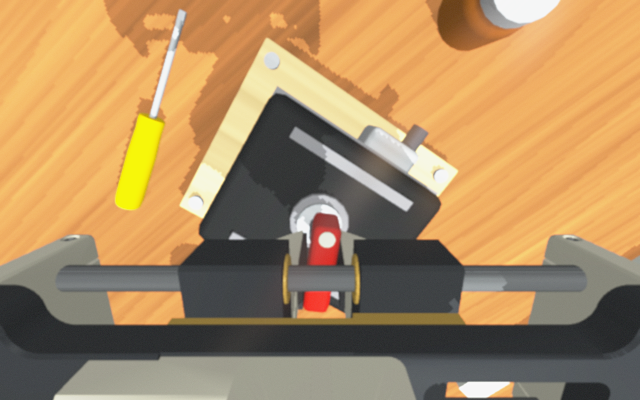

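The drop is clear: the dot jumped up the image (row 243 → 238.5) and shrank (233 → 214 px), so lift fell ~5.7 mm at bolt_turn ≈ -1.85. Stopping backward turning, and now turning forward. The target is 4.38 rad, with one regrasp (fingers opened around the handle and turned back by π).

Emit:
servo_tool(targets="-0.4 -0.8 0.3 0.15; 0 0 0 0.15; 0 0 0 0.15; 0 0 0 0.15; 0 0 0 0.15; 0 0 0 0.15; 0 0 0 0.15; 0 0 0 0")

```text
time: 15.3
tool_pos: [0.5116, 0.117, 0.1653]
tool_rot: [3.105, -0.008, 1.365]
contact_force: [-0.3, 0.6, -0.4]
opening: 0.0169
```

```bash
python3 look.py w20
```

```text
turned -1.052 op 0.016716124525576068 q6 0.286 F [ 1.2  0.5 -0.1] T [-0.1  -0.12  0.08] t 15.35
tool move mm [-0.7  0.6 -0.7] turn -0.0 q6 0.286
dot (np.float64(3.5017859660379242), array([318.07762557, 237.92694064]), np.int32(219))
knob yaw 1.506 lift -2.33 knob turn -1.191
```

Emit:
servo_tool(targets="-0.5 0.5 0 0.15; 0 0 0 0.15; 0 0 0 0.15; 0 0 0 0.15; 0 0 0 0.15; 0 0 0 0.15; 0 0 0 0.15; 0 0 0 0.15; 0 0 0 0.15; 0 0 0 0")

```text
time: 16.6
tool_pos: [0.5117, 0.1171, 0.1645]
tool_rot: [-3.141, -0.036, -0.002]
contact_force: [0.2, -0.0, 0.3]
opening: 0.0172
```

```bash
python3 look.py w21
```

```text
turned 0.315 op 0.016930323869492066 q6 1.652 F [0.9 0.3 0.1] T [-0.12  0.15 -0.03] t 16.65
tool move mm [ 0.3  0.9 -1.5] turn -0.0 q6 1.652
dot (np.float64(4.210552515115515), array([315.80542986, 235.36651584]), np.int32(221))
knob yaw 0.154 lift -2.61 knob turn 0.161
```

Emit:
servo_tool(targets="0 0.9 -0.5 0.15; 0 0 0 0.15; 0 0 0 0.15; 0 0 0 0.15; 0 0 0 0.15; 0 0 0 0.15; 0 0 0 0.15; 0 0 0 0.15; 0 0 0 0")

```text
time: 17.77
tool_pos: [0.5116, 0.1172, 0.1638]
tool_rot: [-3.108, -0.01, -1.2]
contact_force: [1.2, 0.1, 0.1]
opening: 0.0169
```

```bash
python3 look.py w22
```

```text
turned 1.514 op 0.01702279839048079 q6 2.848 F [ 0.3 -1.3  0.2] T [ 0.01  0.05 -0.01] t 17.825
tool move mm [ 1.1 -0.  -2.2] turn -0.0 q6 2.848
dot (np.float64(6.071651301755395), array([313.95475113, 235.56561086]), np.int32(221))
knob yaw -1.075 lift -3.6 knob turn 1.39
```

View pics/w22.png

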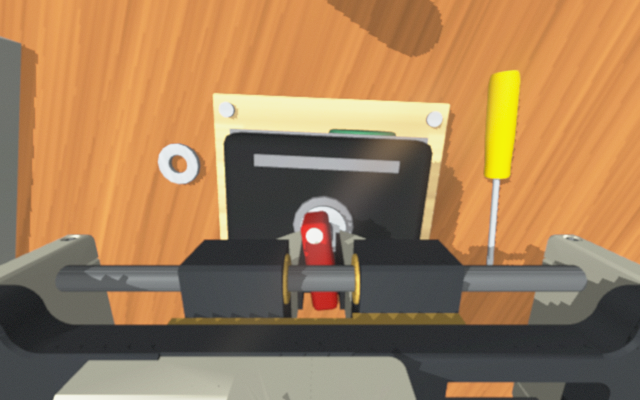

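Emit:
servo_tool(targets="0 0 0 0; 0 0 0 0; 0 0 0 0; 0 0 0 0; 0 0 0 0; 0 0 0 0; 0 0 0 0; 0 0 0 0", hand=1)

```text
time: 18.82
tool_pos: [0.511, 0.1173, 0.1638]
tool_rot: [-3.109, -0.01, -1.19]
contact_force: [-0.2, 0.3, -0.6]
opening: 0.0904
```

Emit:
servo_tool(targets="0 0 0 -0.18; 0 0 0 -0.18; 0 0 0 -0.18; 0 0 0 -0.18; 0 0 0 -0.18; 0 0 0 -0.18; 0 0 0 -0.18; 0 0 0 -0.18; 0 0 0 -0.18; 0 0 0 -0.18; 0 0 0 -0.18; 0 0 0 -0.18; 0 0 0 -0.18; 0 0 0 -0.18; 0 0 0 -0.18; 0 0 0 -0.18; 0 0 0 -0.18; 0 0 0 -0.18; 0 0 0 0")

```text
time: 21.2
tool_pos: [0.5111, 0.1172, 0.1638]
tool_rot: [3.111, 0.017, 2.157]
contact_force: [0.3, 0.6, 0.1]
opening: 0.092
```

```bash
python3 look.py w23
```

```text
turned -1.84 op 0.09187044094873792 q6 -0.505 F [-0.1  0.1 -0.3] T [-0.07  0.05 -0.02] t 21.25
tool move mm [-1.4  0.2 -2.2] turn -0.0 q6 -0.505
dot (np.float64(70.7043202036497), array([319.81632653, 305.70408163]), np.int32(196))
knob yaw 2.308 lift 45.18 knob turn -1.993
```

View pics/w23.png

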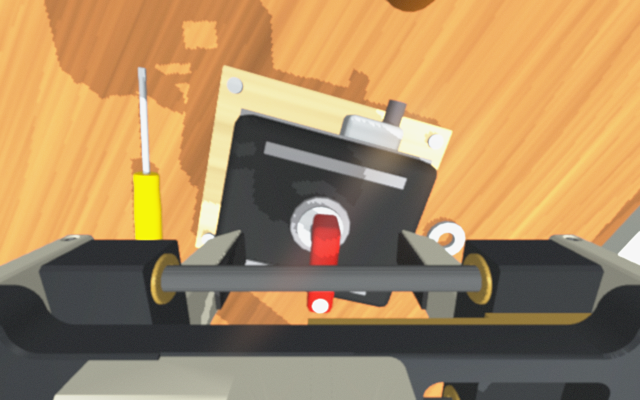

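Fingers are straddling again, half a turn round (the dot is now at the near end, (320,306)). I'm closing to the loose straddle and then turning forward.

Emit:
servo_tool(targets="-1 0 -0.5 0; 0 0 0 0; 0 0 0 0; 0 0 0 0; 0 0 0 0; 0 0 0 0; 0 0 0 0; 0 0 0 0", hand=0.185)

```text
time: 22.25
tool_pos: [0.5117, 0.1164, 0.1644]
tool_rot: [3.111, 0.016, 2.148]
contact_force: [0.2, 0.2, 0.0]
opening: 0.0185
```

Emit:
servo_tool(targets="0 0 0 0; 0 0 0 0.15; 0 0 0 0.15; 0 0 0 0.15; 0 0 0 0.15; 0 0 0 0.15; 0 0 0 0.15; 0 0 0 0.15; 0 0 0 0.15; 0 0 0 0")

```text
time: 23.5
tool_pos: [0.5124, 0.1169, 0.1637]
tool_rot: [3.116, -0.025, 0.911]
contact_force: [-0.3, 0.4, -0.5]
opening: 0.0167
```

```bash
cat > look2.py <<'E'
from h import *
import sys
W=cams.read_camera('wrist'); save(W,sys.argv[1])
s=telemetry.observe(); yaw=s['tool_rot'][2]
print('eff turn',round((.315-yaw+np.pi)%(2*np.pi),3),'op',s['opening'],'q6',s['qpos'][5].round(3),'F',s['contact_force'].round(1),'T',s['torque'].round(2),'t',s['time'])
toolmove(.5118,.1168,.164,yaw)
d=dot(W,np.array([320,300])); print('dot',d)
from scipy.optimize import least_squares
r=-.019
f=lambda q: proj(W,np.array([[.5118+r*np.cos(q[0]),.1168+r*np.sin(q[0]),.182+q[1]/1000]]))[0]-d[1]
o=least_squares(f,[yaw,0]); print('knob turn',((.315-o.x[0]+np.pi)%(2*np.pi)).round(3),'lift',o.x[1].round(2))
E
python3 look2.py w24
```

```text
eff turn 2.544 op 0.017013058317521593 q6 0.736 F [ 0.4  0.7 -0.5] T [-0.06  0.14 -0.03] t 23.55
tool move mm [-0.5 -0.4 -0.3] turn -0.0 q6 0.736
dot (np.float64(6.7958082265994095), array([326.       , 303.1910828]), np.int32(157))
knob turn 2.4 lift -4.61
```

View pics/w24.png

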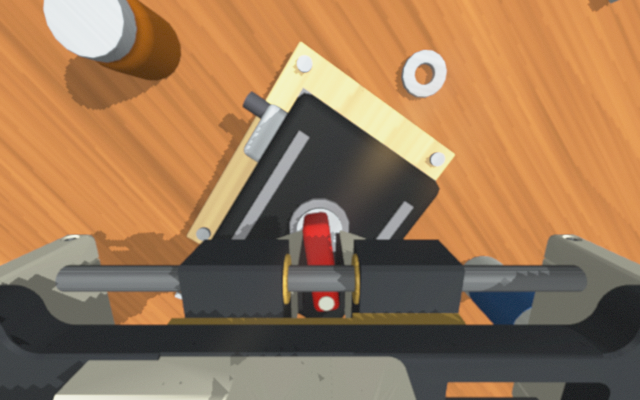

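Emit:
servo_tool(targets="0 0 0 0.15; 0 0 0 0.15; 0 0 0 0.15; 0 0 0 0.15; 0 0 0 0.15; 0 0 0 0.15; 0 0 0 0.15; 0 0 0 0.15; 0 0 0 0.15; 0 0 0 0.15; 0 0 0 0.15; 0 0 0 0")

```text
time: 25.05
tool_pos: [0.5122, 0.1162, 0.1626]
tool_rot: [-3.117, -0.024, -0.75]
contact_force: [1.3, 0.8, -0.3]
opening: 0.0169
```

```bash
python3 look2.py w25
```

```text
eff turn 4.205 op 0.017129004209385845 q6 2.397 F [ 0.7  0.1 -0. ] T [ 0.09  0.15 -0.01] t 25.1
tool move mm [-0.8 -0.1 -1.4] turn -0.0 q6 2.397
dot (np.float64(5.566631102366561), array([324.66455696, 303.03797468]), np.int32(158))
knob turn 4.048 lift -7.11
```

View pics/w25.png

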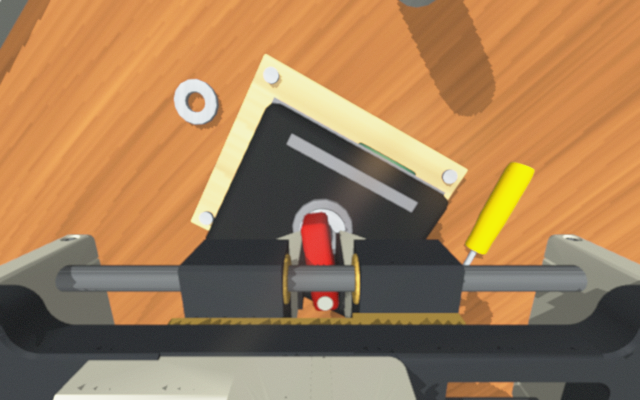

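Emit:
servo_tool(targets="-0.5 0 -0.5 0.085; 0 0 0 0.085; 0 0 0 0")

```text
time: 25.48
tool_pos: [0.512, 0.1164, 0.1628]
tool_rot: [-3.113, -0.02, -0.91]
contact_force: [0.5, -0.3, -0.6]
opening: 0.017
```

Emit:
servo_tool(targets="0 0 0 0; 0 0 0 0; 0 0 0 0; 0 0 0 0; 0 0 0 0", hand=0, squeeze=6)

```text
time: 26.1
tool_pos: [0.5118, 0.1163, 0.1628]
tool_rot: [-3.114, -0.02, -0.902]
contact_force: [0.4, 0.8, -1.2]
opening: 0.0149
```

```bash
python3 look2.py w26
```

```text
eff turn 4.359 op 0.01490176592960879 q6 2.551 F [-0.5  0.1 -0.7] T [-0.02  0.19 -0.01] t 26.15
tool move mm [-0.4 -0.3 -1.2] turn -0.0 q6 2.551
dot (np.float64(2.4342859041714506), array([320.8974359 , 302.26282051]), np.int32(156))
knob turn 4.296 lift -7.44
```

View pics/w26.png

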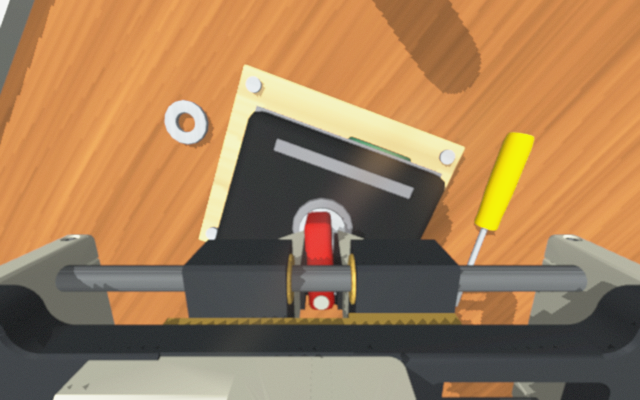

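Emit:
servo_tool(targets="0 0 0 0; 0 0 0 0.02; 0 0 0 0; 0 0 0 0; 0 0 0 0")

```text
time: 26.78
tool_pos: [0.5118, 0.1163, 0.1628]
tool_rot: [-3.114, -0.019, -0.923]
contact_force: [0.7, 0.3, -1.3]
opening: 0.0146
```

```bash
python3 look2.py w27; python3 - <<'E'
from h import *
S=cams.read_camera('scene'); cv2.imwrite('pics/s27.png',cv2.resize(S['color'][140:300,260:460,::-1],(750,600)))
E
```

```text
eff turn 4.38 op 0.014655239651225721 q6 2.573 F [ 0.7  0.8 -0.2] T [0.03 0.18 0.03] t 26.825
tool move mm [-0.3 -0.3 -1.3] turn -0.0 q6 2.573
dot (np.float64(2.209897372139997), array([320.66242038, 302.10828025]), np.int32(157))
knob turn 4.323 lift -7.53
```

View pics/s27.png

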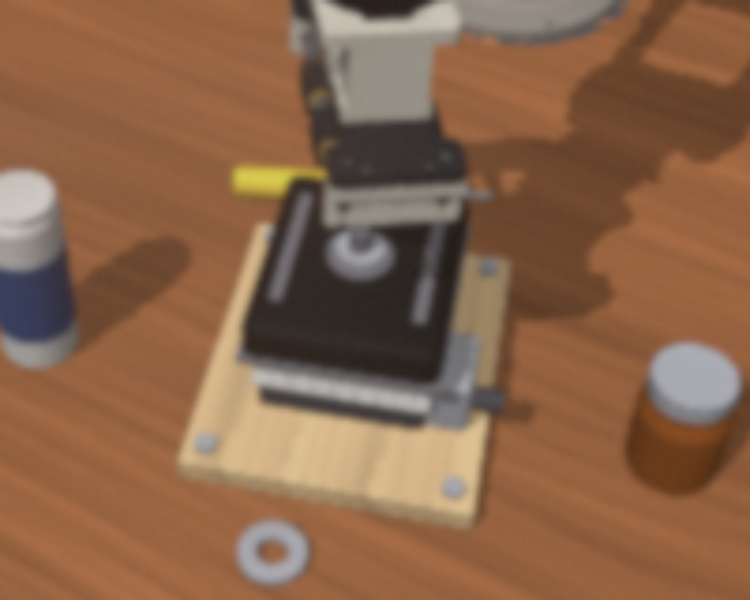

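Bystanders haven't moved and the handle is gripped (opening 14.6 mm). Handing in.

```bash
python3 -c "
from h import *
robot.hand_in(); s=telemetry.observe(); print(s['time'],s['opening'])"
```

```text
the job is handed in; nothing more can be done
the job is handed in; nothing more can be done
```

I turned the bolt backward with a loose straddle until it dropped, turned it forward about one full turn, and handed the job in with the red handle pinched. The robot clock stood at about 26.9 s.

- **Drop:** the wrist camera showed the handle fall about 5.7 mm at roughly 1.85 rad backward of the start. I stopped at about 2.0 rad, so it went up to 0.2 rad past the drop.
- **Forward turn:** I used one regrasp, opening the fingers around the handle and going half a turn back. The bolt ended about 4.38 rad forward of the start by the tool angle. That is 6.2 to 6.4 rad from the drop, depending on whether you count from the thread's start or from where I stopped.
- **Final checks:** the grip was set to 6 N with the fingers 14.6 mm apart. Side forces were about 1 N, and the wrist camera showed the bolt about 5.8 mm below its height right after the drop. The jar, can, screwdriver and washer look unmoved.
- **Disagreements:**
  - The last camera reading of the bolt angle was 4.32 rad against 4.38 from the tool, within the camera's error.
  - My first estimate of the bolt axis was about 2 mm off, which gave brief side forces of about 4 N until I corrected it.
  - The camera's absolute heights are biased, so I relied only on the changes in height.

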